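# Slide the shade carrier home under the reader head

### The job

Pick up the carrier with the coloured pans by its blue rib, lay it flat on the open apron of the reading station with its pans towards the tunnel, and slowly slide it in under the white reader head until you feel it come up against the sprung stop inside. Lean on it gently for a moment, clearly harder than the drag of sliding but never hard, then let go so that it stays resting against the stop. Do not jam it against the reader head, and leave the other carrier, the lipsticks and the other things alone.

Things in the scene. Friction and masses are not known exactly. Their poses are not given: they have to be found in the camera images.
- station: Fixed reading station: aluminium base plate 340 x 140 x 10 mm. Origin: centre of its underside, on the bench; x runs along the lane, from the open loading apron into the tunnel, y left, z up. The bed the carrier slides on is the plate's top, z = 10 mm. Yellow guide rails 8 mm high close in from 82 mm apart at x = 0 to 63 mm at the tunnel mouth (x = 40 mm).
- apron (a point): Point on the bed, on the lane's centre line, in the middle of the open flat apron (x -170 to 0 mm of the station, two blue lines 90 mm apart). A carrier centred here has its nose 10 mm short of the guide rails.
- tunnel_mouth (a point): Point on the bed, on the centre line, at the mouth of the tunnel, 125 mm beyond the apron point. The tunnel is 63 mm wide, 15 mm high, 100 mm long and closed at its far end.
- hold_down (a point): Underside of a grey spring shoe inside the tunnel, on the centre line, 26 mm past the mouth, 10 mm above the bed. The carrier's nose has to lift it by 2 mm; from then on it presses down with 3 N and drags. The whole sliding drag is then roughly 3 to 10 N, even, and more if the carrier is pressed down. This first rise of force is not the stop.
- stop_zone (a point): Middle of the zone, 78 mm past the mouth, on the centre line, where the carrier's nose first meets the brass spring buffer, out of sight in the tunnel. A screw sets it anew each time, up to 12 mm nearer or farther than this point: it must be felt. The buffer pushes back with 1 N at first, 4 N more per mm, plus 3 N per 10 mm/s, solid after 4 mm (17 N).
- endstop: Aluminium block closing the tunnel's far end, 53 mm high, carrying the hidden spring buffer; origin and axes as station, block at x 140 to 170 mm. Home means: pressed on the buffer with more than 6 N on top of the drag for a third of a second. More than 22 N damages it. When let go, the drag holds the carrier against the buffer.
- reader: White reader head with blue stripe, the tunnel's roof: x 40 to 140 mm of the station, 140 mm wide, underside 25 mm and top 53 mm above the bench (a brass pin in it stands 62 mm high, 64 mm lifted). Origin and axes as station. Delicate: the carrier must not press on it with more than 10 N.
- carrier: The full carrier: aluminium plate 150 x 60 x 12 mm, about 0.3 kg, with eight pans of berry, rose and coral colour, 18 mm across, in its front part. Origin: centre of its underside; x points to its nose (the end with the pans), z up. On its rear part stands a blue rib to grip, 40 mm long (x from -70 to -30 mm), 14 mm wide (y) and, from the plate's top, up to 46 mm above the underside.
- empty_carrier: Bystander: a carrier of the same make with empty dark pans. Same origin and axes. The two carriers lie one on each side of the station, either way.
- tube_a: Bystander: lipstick standing upright, black foot 25 mm across, 75 mm tall, origin at the centre of its underside.
- tube_b: Bystander: lipstick standing upright, black foot 25 mm across, 75 mm tall, origin at the centre of its underside.
- tube_c: Bystander: lipstick standing upright, black foot 25 mm across, 75 mm tall, origin at the centre of its underside.
- tube_d: Bystander: lipstick standing upright, black foot 25 mm across, 75 mm tall, origin at the centre of its underside.
- wrench: Bystander: a wrench, 150 mm long, lying on the bench to the left; origin at its underside.
- jar: Bystander: glass jar with black lid, 56 mm across, 60 mm tall, on the right; origin at the centre of its underside.
Mind the look-alikes: they are no part of the job. What is shaped like the carrier but yellow is not meant.

How it is judged:
On the way, in this order (a step that is already met when the one before it is completed fails the run):
1. the carrier lies flat on the apron in front of the tunnel, along the lane (y of carrier in the frame of station between -0.012 and 0.012 m and z of carrier in the frame of station between 0.006 and 0.014 m and x of carrier in the frame of station between -0.13 and -0.01 m and angle between the x axis of carrier and the x axis of station, either way round below 0.15 rad), for 0.1 s.
2. the carrier is pressed against the sprung stop with more than 6 N for 0.3 s (contact force between carrier and endstop above 6 N), for 0.3 s.
At the end, for the whole second after the job is handed in: The carrier lies flat in the tunnel (tilt under 0.05 rad, its origin more than 25 mm along the station's x axis), let go, at rest, and still touching the sprung stop with at least 0.3 N (y of carrier in the frame of station between -0.012 and 0.012 m and z of carrier in the frame of station between 0.006 and 0.014 m and x of carrier in the frame of station above 0.025 m and contact force between carrier and endstop above 0.3 N and angle between carrier's own z axis and vertical below 0.05 rad and linear speed of carrier below 0.01 m/s and contact force between carrier and the fingers below 0.1 N).
It fails at once if the carrier presses the sprung stop with more than 22 N (contact force between carrier and endstop above 22 N).
It fails at once if the carrier presses the reader head with more than 10 N (contact force between carrier and reader above 10 N).
It fails at once if another thing is moved by more than 20 mm (distance of any of tube_a, tube_b, tube_c, tube_d, wrench, jar, empty_carrier from where it was at the start of the episode above 0.02 m).
It fails at once if a lipstick is tipped over (angle between any of tube_a, tube_b, tube_c, tube_d's own z axis and vertical above 0.4 rad).
It also fails if it takes over 72 s, if anything falls off the work surface, if the arm or the gripper's body presses on something with over 40 N, if the wrist force passes 120 N, or if a joint passes its speed limit or range.

### The arm

A 7-joint arm with a two-finger parallel gripper is mounted at the origin on the work surface. World frame = base frame: x ahead of the robot, y to its left, z up, the work surface at z = 0. Lengths are in m, angles in rad, forces in N, time in s.
With the tool pointing down it reaches from about 0.4 to 0.925 m from the base axis. Payload 4.1 kg.
Tool frame: the origin (TCP) lies at the centre of the arm's flange, where the gripper is bolted on; the fingertips stand 173 mm ahead of it and the grasp point (between the pads) lies 155 mm ahead of it; z points along the fingers, y is the line along which they close (so a half turn about z gives the same grasp; the last joint's range is limited). The gripper opens to 85 mm and grips with 20 to 120 N. Pads are 22 mm wide; open, the fingers measure 114 mm over their backs; the gripper's body (76 mm by 85 mm) begins 54 mm behind the grasp point. The pads swing forward as they close: fully open they stand 13 mm farther back than shut.
Start: joints at [-1.228, 0.398, 0.045, 1.537, -0.019, 1.207, -0.051], TCP at [0.278, 0.588, 0.405] pointing down, gripper open.
Joint ranges: [-2.82, 2.82], [-0.49, 2.23], [-1.37, 1.46], [0, 2.46], [-1.36, 4.5], [0.23, 2], [-2.94, 2.94]. Speed limits (rad/s): [2.57, 2.57, 3.14, 3.14, 3.14, 3.14, 3.14].

### API

Orientations are given as a unit quaternion [w, x, y, z].
In Python, from workcell import read_state, optics, arm gives the robot as it stands.
- The arm moves only by the tool play_rows, never from a script. Its argument "motion" is one flat list of numbers, 7 for each row, row after row: the closure, from 0 (fully open) to 1 (shut), then the shift along the world's x, y, z in cm, then the turn, a rotation vector about the world's x, y, z in rad. A call has 1 to 12 rows; each row is the pose to reach, as a shift and turn from the pose commanded when the call began; what a row does not reach only later rows make up. A row lasts 1/8 s, in which the tool goes at most 62.5 mm and 10.7 degrees, less where a joint would pass 70% of its speed; a pose out of reach is approached as far as the arm can. A call with a gripper value outside its range is refused whole. The fingers move at their own pace and stop on an object; "newtons" is the grip in N (left out, the last holds). Time passes only in rows, so rows that repeat a pose let the fingers close. It gives the time, the measured TCP pose, the force and the opening at its end, in the units of the state.
- read_state(): the state, without advancing time (a new reading comes with each control period).
- optics.camera(name): name is "scene" or "side" or "wrist"; returns a dict with "frame" (420x560x3 uint8, red, green, blue), "vertical_fov" (degrees; the focal length in pixels is half the picture's height over the tangent of half this angle, whatever the lens; pixels are square), "cx", "cy" (the principal point, pixels), "dist" ([k1, k2, p1, p2, k3] as OpenCV has them; the pictures are not rectified), "rvec" (rotation vector, rad) and "tvec" (3), from world to camera coordinates, as OpenCV has them; the wrist camera has in their place "mount" (4x4, takes a point from camera to tool coordinates, whose origin is the TCP and whose axes are the flange's). Camera axes: x right, y down, z forward; pixel columns grow to the right and rows downward; lengths in m; the calibration is good to about 2 mm. A picture is of the moment at which its call begins: read the wrist's pose just before it. There is no depth.
- arm.job_done(): hands the job in, once; it reports no verdict.
The state is a dict: "clock": time; "qpos": joint angles; "joint_velocities": joint speeds; "effort": joint torques, N m; "eef_pos": TCP position; "orientation": TCP orientation; "force": force on the tool from outside, world axes, zero at the start; "torque": the same for the moment, N m; "finger_gap": finger opening in m.
Only numpy, scipy, OpenCV 4.12 (cv2) and the standard library are available. Lean on these libraries where they do the work, as an engineer would, in place of code of your own. Each camera call takes 0.05 s, during which the arm holds its last target. There are 200 camera calls.

## Working session

There is one attempt and no reset: what is moved stays moved. The work goes in short steps, Python scripts to look and compute and a tool call to move; the robot and the scene stay as the last step left them, time stands still between calls to the robot, and variables do not carry over. Pictures are saved under pics/ and viewed, on a budget of 10 in all, crops included, one or two more only if the job needs it, and the job is handed in when it is done.

Besides the shell and the picture viewer there is one more tool, called after "Emit:" in YAML: its name, and indented under it one key for each argument. play_rows: Moves the arm, as the interface text tells. Its arguments: {"type":"object","properties":{"motion":{"type":"array","items":{"type":"number"}},"newtons":{"type":"number"}},"required":["motion"]}

```bash
mkdir -p pics
cat > h.py <<'E'
import numpy as np, cv2
from workcell import read_state, optics, arm
from scipy.spatial.transform import Rotation as R
def K(c):
    h,w=c["frame"].shape[:2]; f=h/2/np.tan(np.radians(c["vertical_fov"])/2)
    return np.array([[f,0,c["cx"]],[0,f,c["cy"]],[0,0,1.]])
def ext(c,s=None):
    if "rvec" in c: return cv2.Rodrigues(np.array(c["rvec"],float))[0],np.array(c["tvec"],float).ravel()
    T=np.eye(4);q=s["orientation"];T[:3,:3]=R.from_quat([q[1],q[2],q[3],q[0]]).as_matrix();T[:3,3]=s["eef_pos"]
    M=np.linalg.inv(T@np.array(c["mount"]));return M[:3,:3],M[:3,3]
def snap(n,tag):
    import pickle
    s=read_state();c=optics.camera(n);pickle.dump((s,c),open(f"{tag}.pkl","wb"))
    cv2.imwrite(f"pics/{tag}.png",c["frame"][:,:,::-1]);return s,c
def load(tag):
    import pickle;return pickle.load(open(f"{tag}.pkl","rb"))
def toworld(tag,px,z):
    s,c=load(tag);Rm,t=ext(c,s)
    u=cv2.undistortPoints(np.array(px,float).reshape(-1,1,2),K(c),np.array(c["dist"],float)).reshape(-1,2)
    o=-Rm.T@t;d=np.c_[u,np.ones(len(u))]@Rm
    z=np.broadcast_to(z,len(u));return o+d*((z-o[2])/d[:,2])[:,None]
def topx(tag,P):
    s,c=load(tag);Rm,t=ext(c,s)
    return cv2.projectPoints(np.array(P,float).reshape(-1,1,3),cv2.Rodrigues(Rm)[0],t,K(c),np.array(c["dist"],float))[0].reshape(-1,2)
E
python3 - <<'E'
from h import *
for n in ("scene","side","wrist"): s,c=snap(n,n+"0")
print(s)
a=cv2.imread("pics/scene0.png");print(ext(load("scene0")[1]),ext(load("side0")[1]))
E
```

```text
{'clock': 0.1, 'qpos': array([-1.22799741,  0.39909539,  0.04504388,  1.53776845, -0.01868942,
        1.20689671, -0.05067203]), 'joint_velocities': array([ 1.56979170e-03, -1.80593509e-03, -3.26469144e-05, -2.16788521e-03,
       -6.11421946e-04, -1.82655299e-03, -9.73357489e-04]), 'effort': array([ 3.64902837e-03, -4.76259899e+01,  1.37041882e+00, -2.54951173e+01,
        1.19136251e-02,  5.03436269e-03, -1.67302524e-06]), 'eef_pos': array([0.27776572, 0.58735992, 0.40377545]), 'orientation': array([-1.25875867e-04,  2.19040615e-01,  9.75715351e-01, -8.64186592e-04]), 'force': array([-0.78537806,  0.9850232 , -0.44601691]), 'torque': array([-0.00811231, -0.06354935,  0.07052537]), 'finger_gap': 0.08532535532697416}
(array([[ 0.56082463,  0.82773567,  0.01814928],
       [ 0.48003581, -0.30722706, -0.82169164],
       [-0.67456753,  0.46953722, -0.56964327]]), array([-0.27200557, -0.20159356,  1.71225669])) (array([[-0.93129297, -0.36350335, -0.02363714],
       [-0.18876688,  0.53707974, -0.82213893],
       [ 0.31154528, -0.7611903 , -0.56879597]]), array([0.46680797, 0.13321401, 1.25547829]))
```

View pics/scene0.png

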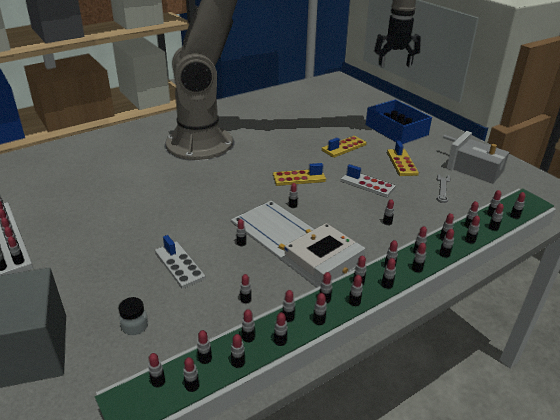

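View pics/side0.png

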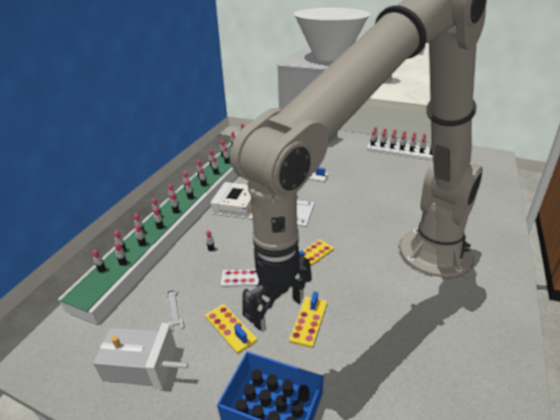

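Scene: full silver carrier with coloured pans at about (369,182), rib at (353,171). The look-alikes are three yellow carriers at (300,177), (345,147) and (403,161), and the empty carrier is at (180,262). The silver one fits the description. I'll confirm it in an enlarged crop, together with the station.

Run:
```python
from h import *
a=cv2.imread("pics/scene0.png")
c=cv2.resize(a[155:290,225:405],None,fx=4.4,fy=4.4,interpolation=cv2.INTER_CUBIC);cv2.imwrite("pics/crop1.png",c);print(c.shape)
```

```text
(594, 792, 3)
```

View pics/crop1.png

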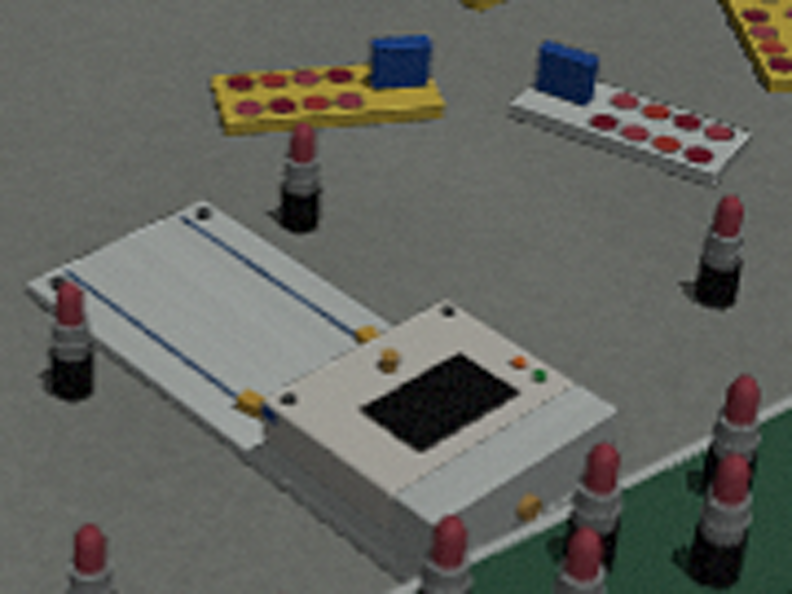

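Crop: the silver plate with red, rose and coral pans and blue rib has its nose end at (735,155), rib at (567,72). The other plates are yellow, so it's the one. The station's apron end is at (28,285)–(205,202), with the reader lower right.

Run:
```python
from h import *
np.set_printoptions(precision=4,suppress=True)
f=lambda l:np.array(l,float)/4.4-0.5+.5/4.4+[225,155]
print("carrier top", toworld("scene0",f([(510,103),(750,132),(715,178)]),.012))
print("pans", toworld("scene0",f([(625,100),(656,111),(687,121),(719,132),(603,122),(635,133),(667,144),(699,155)]),.012))
print("rib top", toworld("scene0",f([(541,44),(597,57)]),.046))
print("station bed corners", toworld("scene0",f([(28,287),(205,202)]),.010))
print("reader top", toworld("scene0",f([(447,300),(262,400),(615,408),(432,520)]),.053))
print("tubes foot", toworld("scene0",f([(300,222),(72,390),(718,298)]),.0))
print("lines",toworld("scene0",f([(183,218),(355,330),(68,272),(240,393)]),.01))
print(toworld("scene0",[(300,177),(333,152),(345,147)],.012))
```

```text
carrier top [[0.441  0.2469 0.012 ]
 [0.5556 0.3599 0.012 ]
 [0.5834 0.3009 0.012 ]]
pans [[0.4801 0.316  0.012 ]
 [0.502  0.3243 0.012 ]
 [0.5226 0.3334 0.012 ]
 [0.5443 0.3422 0.012 ]
 [0.4931 0.2844 0.012 ]
 [0.5149 0.2934 0.012 ]
 [0.5365 0.3023 0.012 ]
 [0.5577 0.3111 0.012 ]]
rib top [[0.4346 0.2757 0.046 ]
 [0.468  0.2966 0.046 ]]
station bed corners [[ 0.4445 -0.1284  0.01  ]
 [ 0.4264  0.0099  0.01  ]]
reader top [[ 0.6338  0.0364  0.053 ]
 [ 0.6501 -0.1014  0.053 ]
 [ 0.7577  0.0522  0.053 ]
 [ 0.7735 -0.0835  0.053 ]]
tubes foot [[ 0.4652  0.0562  0.    ]
 [ 0.5317 -0.1497  0.    ]
 [ 0.6684  0.2239  0.    ]]
lines [[ 0.4338 -0.0113  0.01  ]
 [ 0.5841  0.0111  0.01  ]
 [ 0.4443 -0.1006  0.01  ]
 [ 0.5957 -0.0778  0.01  ]]
[[0.3716 0.1483 0.012 ]
 [0.3046 0.3286 0.012 ]
 [0.2993 0.3838 0.012 ]]
```

Emit:
play_rows:
  motion: [0,3,-5,-1,0,0,0.15,0,6,-10,-3,0,0,0.32,0,9,-15.5,-4,0,0,0.48,0,12,-20.5,-6,0,0,0.64,0,15,-25.5,-7,0,0,0.8,0,17.6,-30.4,-8,0,0,0.83,0,17.6,-30.4,-8,0,0,0.83,0,17.6,-30.4,-8,0,0,0.83]
  newtons: 60

```text
clock: 1.15
eef_pos: [0.4537, 0.2839, 0.3247]
orientation: [-0.0, -0.193, 0.981, 0.0]
force: [-0.2, 0.2, 0.6]
finger_gap: 0.0852
```

Run:
```python
from h import *
s,c=snap("wrist","w1");print(s["clock"],s["eef_pos"],s["orientation"],s["force"],s["qpos"],c["mount"])
a=cv2.imread("pics/w1.png");cv2.imwrite("pics/w1b.png",cv2.resize(a,(800,600),interpolation=cv2.INTER_CUBIC))
```

```text
1.15 [0.45371045 0.2839413  0.32469233] [-1.84241548e-04 -1.92700816e-01  9.81257466e-01  3.83739668e-04] [-0.17012923  0.21390079  0.56103383] [-0.67916927  0.2730583   0.04767137  1.9028777  -0.01665742  0.96602364
  1.3348341 ] [[ 7.63842419e-06 -9.59135446e-01 -2.82947337e-01  7.19036608e-02]
 [ 9.99999995e-01  3.56608697e-05 -9.38873655e-05 -5.05797951e-04]
 [ 1.00140848e-04 -2.82947335e-01  9.59135442e-01  3.07541626e-02]
 [ 0.00000000e+00  0.00000000e+00  0.00000000e+00  1.00000000e+00]]
```

View pics/w1b.png

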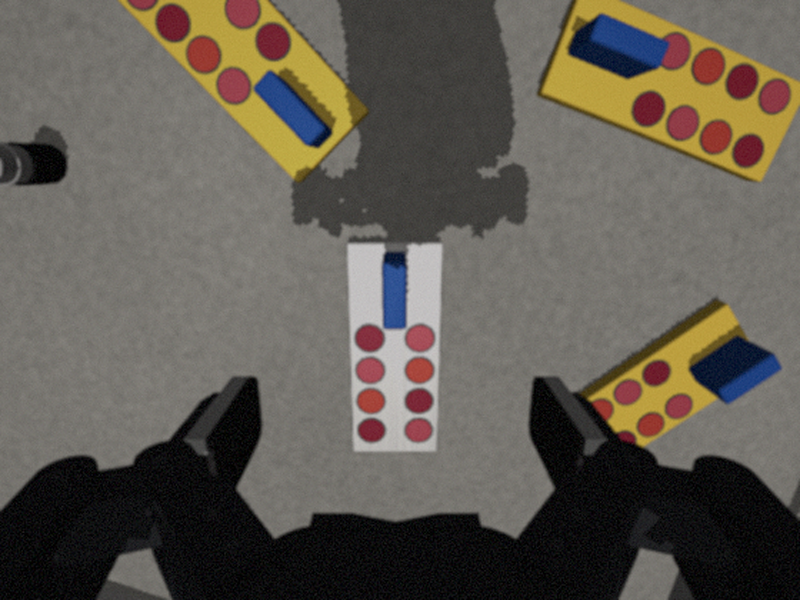

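The wrist view shows the silver carrier in the middle, rib at (395,290). Plate corners are (347,243), (441,242), (353,451) and (437,450); the three yellow ones are around it.

Run:
```python
from h import *
np.set_printoptions(precision=4,suppress=True)
f=lambda l:(np.array(l,float)+.5)*.7-.5
C=toworld("w1",f([(347,243),(441,242),(437,451),(353,451)]),.012);print(C,np.linalg.norm(np.roll(C,-1,0)-C,axis=1))
p=toworld("w1",f([(370,338),(370,370),(371,401),(371,430),(420,338),(420,370),(419,401),(419,430)]),.012);print(p)
d=(C[2]+C[3]-C[0]-C[1])[:2];y=np.arctan2(d[1],d[0]);c=C[:,:2].mean(0);print(y,c,c-.05*np.array([np.cos(y),np.sin(y)]))
print(toworld("w1",f([(384,265),(406,265),(384,328),(406,328)]),.046))
s,_=load("w1");q=s["orientation"];print("tool y yaw",R.from_quat([q[1],q[2],q[3],q[0]]).as_matrix())
```

```text
[[0.4414 0.2466 0.012 ]
 [0.4188 0.3001 0.012 ]
 [0.5568 0.3582 0.012 ]
 [0.5795 0.3027 0.012 ]] [0.0581 0.1497 0.0599 0.149 ]
[[0.4945 0.2826 0.012 ]
 [0.5159 0.2909 0.012 ]
 [0.5373 0.3    0.012 ]
 [0.5586 0.3083 0.012 ]
 [0.4821 0.313  0.012 ]
 [0.5032 0.322  0.012 ]
 [0.5249 0.3306 0.012 ]
 [0.5459 0.3395 0.012 ]]
0.3920637156584762 [0.4991 0.3019] [0.4529 0.2828]
[[0.4386 0.2709 0.046 ]
 [0.434  0.2821 0.046 ]
 [0.4728 0.2846 0.046 ]
 [0.468  0.2963 0.046 ]]
tool y yaw [[-0.9257 -0.3782 -0.0005]
 [-0.3782  0.9257  0.0007]
 [ 0.0002  0.0008 -1.    ]]
```

Emit:
play_rows:
  motion: [0,0,-0.1,-5,0,0,0,0,0,-0.1,-9,0,0,0,0,0,-0.1,-12,0,0,0,0,0,-0.1,-13.5,0,0,0,0,0,-0.1,-13.5,0,0,0,1,0,-0.1,-13.5,0,0,0,1,0,-0.1,-13.5,0,0,0,1,0,-0.1,-13.5,0,0,0,1,0,-0.1,-13.5,0,0,0,1,0,-0.1,-13.5,0,0,0]
  newtons: 60

```text
clock: 2.45
eef_pos: [0.4541, 0.2829, 0.1904]
orientation: [0.0, -0.193, 0.981, 0.0]
force: [-0.9, -0.2, 5.1]
finger_gap: 0.0127
```

Emit:
play_rows:
  motion: [1,0,0,3,0,0,0,1,0,0,7,0,0,0,1,0,0,11,0,0,0,1,0.2,-4,13,0,0,-0.04,1,0.5,-9,13,0,0,-0.08,1,0.7,-14,13,0,0,-0.12,1,1,-19,13,0,0,-0.16,1,1.2,-24,13,0,0,-0.2,1,1.4,-29,13,0,0,-0.24,1,1.6,-33,13,0,0,-0.243,1,1.6,-33.7,13,0,0,-0.243,1,1.6,-33.7,13,0,0,-0.243]

```text
clock: 3.95
eef_pos: [0.4693, -0.0544, 0.319]
orientation: [-0.001, -0.072, 0.997, 0.0]
force: [-0.1, 0.7, -4.7]
finger_gap: 0.0134
```

Run:
```python
from h import *
s,c=snap("wrist","w2");print(s["clock"],s["eef_pos"],s["orientation"],s["force"],s["torque"],s["finger_gap"])
a=cv2.imread("pics/w2.png");cv2.imwrite("pics/w2b.png",cv2.resize(a,(800,600),interpolation=cv2.INTER_CUBIC))
```

```text
3.95 [ 0.46932379 -0.05437562  0.31901923] [-9.62974507e-04 -7.21202815e-02  9.97395429e-01  3.10236763e-04] [-0.13668124  0.73320486 -4.70819056] [0.06465278 0.16492989 0.04977952] 0.01336631375639877
```

View pics/w2b.png

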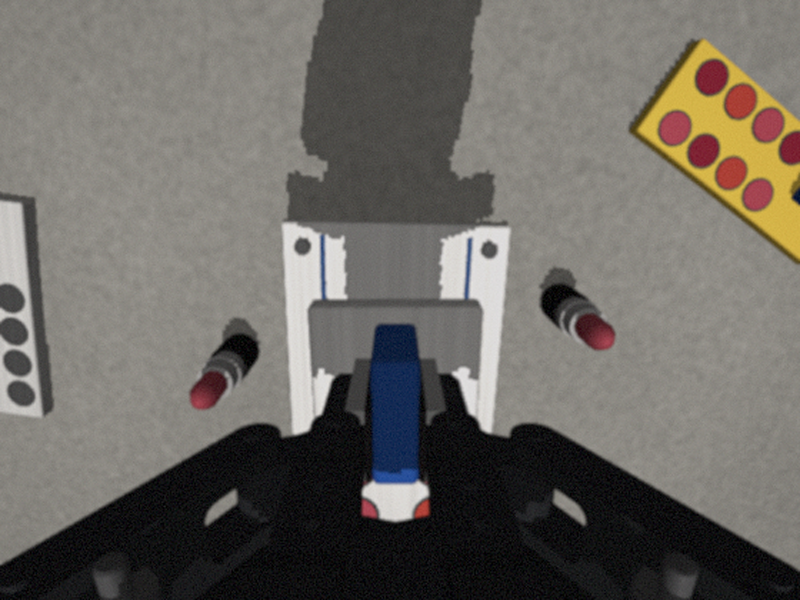

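The held carrier sits centred: rear edge (311,300)–(480,302), rib at 395. The apron end corners are (283,223) and (510,225), with the blue lines at x=323 and 470 on row 237.

Run:
```python
from h import *
np.set_printoptions(precision=4,suppress=True)
f=lambda l:(np.array(l,float)+.5)*.7-.5
C=toworld("w2",f([(283,223),(510,225),(293,432),(492,432)]),.010);print(C)
L=toworld("w2",f([(322.5,236),(324,298),(470,238),(466,298)]),.010);print("lines",L)
S=toworld("w2",f([(302,246),(489,249)]),.010);print("screws",S)
for n,(a,b) in dict(edge=(C[0],C[1]),scr=S).items():
    d=b-a;print(n,np.hypot(*d[:2]),np.arctan2(-d[0],d[1]),(a+b)/2)
for P in (C[[0,2]],C[[1,3]],L[:2],L[2:]): d=P[1]-P[0];print("yaw side",np.arctan2(d[1],d[0]))
zt=.319-.1904+.012
r=toworld("w2",f([(311,300),(480,302)]),zt);d=r[1]-r[0];print("carrier rear",r,np.hypot(*d[:2]),np.arctan2(-d[0],d[1]),r.mean(0))
q=load("w2")[0]["orientation"];print(R.from_quat([q[1],q[2],q[3],q[0]]).as_matrix())
```

```text
[[ 0.4407 -0.1272  0.01  ]
 [ 0.4222  0.0089  0.01  ]
 [ 0.5837 -0.1096  0.01  ]
 [ 0.5639  0.0272  0.01  ]]
lines [[ 0.4452 -0.1027  0.01  ]
 [ 0.4841 -0.0978  0.01  ]
 [ 0.4335 -0.0137  0.01  ]
 [ 0.4713 -0.009   0.01  ]]
screws [[ 0.4531 -0.1145  0.01  ]
 [ 0.4384 -0.0008  0.01  ]]
edge 0.1373678493238547 0.13556230547851228 [ 0.4314 -0.0592  0.01  ]
scr 0.1146499505964185 0.12807265690814604 [ 0.4458 -0.0577  0.01  ]
yaw side 0.12264642077253135
yaw side 0.1285838221158328
yaw side 0.12511897331379038
yaw side 0.12280955691280869
carrier rear [[ 0.4452 -0.0868  0.1406]
 [ 0.4377 -0.0304  0.1406]] 0.056835935455440544 0.13182649971911203 [ 0.4415 -0.0586  0.1406]
[[-0.9896 -0.1439 -0.002 ]
 [-0.1439  0.9896  0.0005]
 [ 0.0019  0.0008 -1.    ]]
```

Emit:
play_rows:
  motion: [1,0,0,-4,0,0,0,1,0,0,-8,0,0,0,1,0,0,-10.5,0,0,0,1,0,0,-11.2,0,0,0,1,0,0,-11.5,0,0,0,1,0,0,-11.5,0,0,0]

```text
clock: 4.75
eef_pos: [0.4705, -0.054, 0.2055]
orientation: [0.001, -0.073, 0.997, 0.0]
force: [-0.2, -0.3, -3.1]
finger_gap: 0.0132
```

Emit:
play_rows:
  motion: [1,0,0,-0.1,0,0,0,1,0,0,-0.2,0,0,0,1,0,0,-0.3,0,0,0,1,0,0,-0.3,0,0,0]

```text
clock: 5.25
eef_pos: [0.4699, -0.0544, 0.2017]
orientation: [-0.0, -0.073, 0.997, 0.0]
force: [0.3, -0.3, -3.7]
finger_gap: 0.013
```

Emit:
play_rows:
  motion: [1,0,0,-0.05,0,0,0,1,0,0,-0.1,0,0,0,1,0,0,-0.12,0,0,0,1,0,0,-0.12,0,0,0]

```text
clock: 5.75
eef_pos: [0.4699, -0.0544, 0.2006]
orientation: [-0.0, -0.073, 0.997, 0.0]
force: [-0.3, 0.5, -3.2]
finger_gap: 0.0132
```

Run:
```python
from h import *
s,c=snap("scene","s3");print(s["clock"],s["eef_pos"],s["orientation"],s["force"],s["torque"])
a=cv2.imread("pics/s3.png")
cv2.imwrite("pics/s3b.png",cv2.resize(a[170:290,215:375],None,fx=5,fy=5,interpolation=cv2.INTER_CUBIC))
```

```text
5.75 [ 0.46990371 -0.05438942  0.20057624] [-9.40627277e-06 -7.25792648e-02  9.97362645e-01  6.29580130e-05] [-0.28525191  0.47797206 -3.17833037] [-0.01150881  0.14818125 -0.0238147 ]
```

View pics/s3b.png

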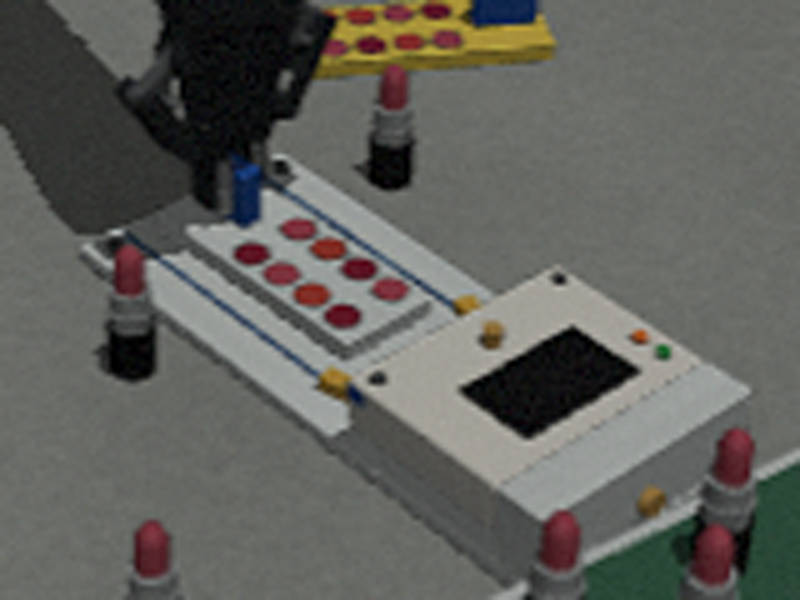

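Carrier lies over the apron between the blue lines, nose towards the tunnel; near pan row (252,253)–(343,316), far row (298,229)–(390,289). Fz shows it hasn't landed, so I'll check its yaw against the lines and lower further.

Run:
```python
from h import *
np.set_printoptions(precision=4,suppress=True)
f=lambda l:(np.array(l,float)+.5)/5-.5+[215,170]
p=toworld("s3",f([(252,253),(343,316),(298,229),(390,289)]),.0225)
L=toworld("s3",f([(140,242),(322,373),(278,187),(450,304)]),.01)
R_=toworld("s3",f([(558,266),(363,388),(376,378),(559,279)]),.053)
print(p,L,R_)
y=lambda a,b:np.arctan2((b-a)[1],(b-a)[0])
print("pans",y(p[0],p[1]),y(p[2],p[3]),"lines",y(L[0],L[1]),y(L[2],L[3]),"reader front",y(R_[1],R_[0])-np.pi/2,y(R_[2],R_[3])-np.pi/2)
m=p.mean(0);l=L.mean(0);t=.14;print("lateral pans-lines",np.dot((m-l)[:2],[-np.sin(t),np.cos(t)]),m,l,R_[2:].mean(0))
```

```text
[[ 0.5082 -0.0632  0.0225]
 [ 0.5773 -0.0534  0.0225]
 [ 0.5035 -0.0315  0.0225]
 [ 0.5719 -0.0208  0.0225]] [[ 0.454  -0.0985  0.01  ]
 [ 0.5964 -0.0787  0.01  ]
 [ 0.4511 -0.0095  0.01  ]
 [ 0.5858  0.0076  0.01  ]] [[ 0.6338  0.0363  0.053 ]
 [ 0.659  -0.0989  0.053 ]
 [ 0.6563 -0.0896  0.053 ]
 [ 0.6425  0.0301  0.053 ]]
pans 0.13976313140890037 0.1552860195206272 lines 0.13822144400726893 0.12653204485727412 reader front 0.18386949896799365 0.11454946182956105
lateral pans-lines -8.298055813587717e-06 [ 0.5403 -0.0422  0.0225] [ 0.5218 -0.0448  0.01  ] [ 0.6494 -0.0298  0.053 ]
```

Emit:
play_rows:
  motion: [1,0,0,-0.05,0,0,0,1,0,0,-0.1,0,0,0,1,0,0,-0.15,0,0,0,1,0,0,-0.15,0,0,0]

```text
clock: 6.3
eef_pos: [0.4699, -0.0545, 0.2004]
orientation: [-0.0, -0.072, 0.997, 0.0]
force: [-5.5, -0.6, 12.3]
finger_gap: 0.0132
```

Emit:
play_rows:
  motion: [1,0,0,0.1,0,0,-0.006,1,0,0,0.1,0,0,-0.006]

```text
clock: 6.55
eef_pos: [0.4701, -0.0543, 0.2004]
orientation: [0.0, -0.07, 0.998, 0.0]
force: [-1.7, 0.9, 4.3]
finger_gap: 0.0131
```

Emit:
play_rows:
  motion: [1,0.4,0.05,0,0,0,0,1,0.79,0.11,0,0,0,0,1,1.19,0.16,0,0,0,0,1,1.58,0.22,0,0,0,0,1,1.98,0.27,0,0,0,0,1,2.38,0.33,0,0,0,0,1,2.77,0.38,0,0,0,0,1,2.77,0.38,0,0,0,0]

```text
clock: 7.55
eef_pos: [0.4943, -0.0521, 0.2002]
orientation: [-0.005, -0.069, 0.998, 0.0]
force: [-13.4, -1.7, 18.4]
finger_gap: 0.0127
```

Emit:
play_rows:
  motion: [1,0.3,0.04,0,0,0,0,1,0.59,0.08,0,0,0,0,1,0.89,0.12,0,0,0,0,1,1.19,0.16,0,0,0,0,1,1.19,0.16,0,0,0,0]

```text
clock: 8.18
eef_pos: [0.5056, -0.0507, 0.2002]
orientation: [-0.006, -0.069, 0.998, 0.0]
force: [-14.3, -1.7, 20.3]
finger_gap: 0.0128
```

Emit:
play_rows:
  motion: [1,0,0,0.1,0,0,0,1,0,0,0.16,0,0,0,1,0,0,0.16,0,0,0]

```text
clock: 8.55
eef_pos: [0.5098, -0.0487, 0.2013]
orientation: [0.0, -0.07, 0.998, 0.0]
force: [0.5, 0.2, -3.4]
finger_gap: 0.0133
```

Emit:
play_rows:
  motion: [1,0.2,0.03,-0.05,0,0,0,1,0.4,0.05,-0.06,0,0,0,1,0.59,0.08,-0.06,0,0,0,1,0.79,0.11,-0.06,0,0,0,1,0.99,0.14,-0.06,0,0,0,1,0.99,0.14,-0.06,0,0,0]

```text
clock: 9.3
eef_pos: [0.5197, -0.0478, 0.2011]
orientation: [0.0, -0.069, 0.998, -0.0]
force: [0.5, -0.2, -3.5]
finger_gap: 0.013
```

Emit:
play_rows:
  motion: [1,0.2,0.03,-0.03,0,0,0,1,0.4,0.06,-0.03,0,0,0,1,0.59,0.09,-0.03,0,0,0,1,0.79,0.11,-0.03,0,0,0,1,0.99,0.14,-0.03,0,0,0,1,1.19,0.17,-0.03,0,0,0,1,1.39,0.19,-0.03,0,0,0,1,1.58,0.22,-0.03,0,0,0,1,1.58,0.22,-0.03,0,0,0]

```text
clock: 10.42
eef_pos: [0.5347, -0.0457, 0.2005]
orientation: [-0.001, -0.069, 0.998, 0.0]
force: [-3.9, -4.0, -3.4]
finger_gap: 0.013
```

Emit:
play_rows:
  motion: [1,0.02,-0.08,0,0,0,-0.005,1,0.02,-0.08,0,0,0,-0.005,1,0.02,-0.08,0,0,0,-0.005]

```text
clock: 10.8
eef_pos: [0.5349, -0.0457, 0.2004]
orientation: [-0.001, -0.067, 0.998, 0.0]
force: [-4.4, -1.1, -3.9]
finger_gap: 0.0129
```

Run:
```python
from h import *
s=read_state();print(s["eef_pos"],s["orientation"],s["force"],s["torque"])
```

```text
[ 0.534947   -0.04570107  0.20044967] [-7.50862307e-04 -6.74330239e-02  9.97723441e-01  3.99004724e-04] [-4.42917319 -1.06247769 -3.8843338 ] [-0.36955792  1.20304263 -0.11528898]
```

Emit:
play_rows:
  motion: [1,0.2,0.03,0,0,0,0,1,0.4,0.05,0,0,0,0,1,0.59,0.08,0,0,0,0,1,0.79,0.1,0,0,0,0,1,0.99,0.13,0,0,0,0,1,1.19,0.16,0,0,0,0,1,1.19,0.16,0,0,0,0]

```text
clock: 11.68
eef_pos: [0.5478, -0.044, 0.2006]
orientation: [0.0, -0.068, 0.998, 0.0]
force: [-1.3, -0.7, -7.6]
finger_gap: 0.0133
```

Run:
```python
from h import *
s=read_state();print(s["eef_pos"],s["orientation"],s["force"],s["torque"])
```

```text
[ 0.54778276 -0.04404465  0.20056557] [ 3.64984078e-04 -6.75218791e-02  9.97717710e-01  1.86240680e-04] [-1.29793845 -0.71597666 -7.62944687] [-0.14321066  0.87197585  0.02940158]
```

Emit:
play_rows:
  motion: [1,0.2,0.03,-0.03,0,0,0,1,0.4,0.05,-0.04,0,0,0,1,0.59,0.08,-0.04,0,0,0,1,0.79,0.1,-0.04,0,0,0,1,0.99,0.13,-0.04,0,0,0,1,1.19,0.16,-0.04,0,0,0,1,1.39,0.18,-0.04,0,0,0,1,1.58,0.21,-0.04,0,0,0,1,1.78,0.23,-0.04,0,0,0]

```text
clock: 12.8
eef_pos: [0.5652, -0.0423, 0.2003]
orientation: [-0.0, -0.067, 0.998, 0.0]
force: [-3.2, 0.0, -5.8]
finger_gap: 0.0128
```

Run:
```python
from h import *
s=read_state();print(s["eef_pos"],s["orientation"],s["force"],s["torque"])
```

```text
[ 0.5651692  -0.0422644   0.20034644] [-7.84577500e-05 -6.71156656e-02  9.97745196e-01  6.94071849e-05] [-3.24535421  0.00675688 -5.79691506] [-0.07871935  1.13843163  0.01808508]
```

Emit:
play_rows:
  motion: [1,0.2,0.03,0,0,0,0,1,0.4,0.05,0,0,0,0,1,0.59,0.08,0,0,0,0,1,0.79,0.1,0,0,0,0,1,0.99,0.13,0,0,0,0,1,1.19,0.16,0,0,0,0,1,1.29,0.17,0,0,0,0]

```text
clock: 13.68
eef_pos: [0.5782, -0.0405, 0.2003]
orientation: [0.0, -0.067, 0.998, 0.0]
force: [-3.1, 0.0, -4.5]
finger_gap: 0.0131
```

Emit:
play_rows:
  motion: [1,0.1,0.01,0,0,0,0,1,0.2,0.03,0,0,0,0,1,0.3,0.04,0,0,0,0,1,0.4,0.05,0,0,0,0]

```text
clock: 14.18
eef_pos: [0.582, -0.0401, 0.2004]
orientation: [-0.0, -0.067, 0.998, 0.0]
force: [-4.2, -0.2, -5.0]
finger_gap: 0.013
```

Emit:
play_rows:
  motion: [1,0.1,0.01,0,0,0,0,1,0.2,0.03,0,0,0,0,1,0.3,0.04,0,0,0,0]

```text
clock: 14.55
eef_pos: [0.5851, -0.0397, 0.2003]
orientation: [-0.0, -0.067, 0.998, 0.0]
force: [-3.8, -0.4, -3.7]
finger_gap: 0.0131
```

Emit:
play_rows:
  motion: [1,0.1,0.01,0,0,0,0,1,0.2,0.03,0,0,0,0,1,0.25,0.03,0,0,0,0]

```text
clock: 14.92
eef_pos: [0.5867, -0.0396, 0.2003]
orientation: [-0.001, -0.067, 0.998, 0.0]
force: [-8.6, -0.7, -0.9]
finger_gap: 0.0133
```

Emit:
play_rows:
  motion: [1,0,0,0,0,0,0,1,0,0,0,0,0,0]

```text
clock: 15.18
eef_pos: [0.5867, -0.0396, 0.2003]
orientation: [-0.001, -0.067, 0.998, 0.0]
force: [-5.9, 0.4, -1.1]
finger_gap: 0.0135
```

Emit:
play_rows:
  motion: [1,0.05,0.01,0,0,0,0,1,0.1,0.01,0,0,0,0,1,0.1,0.01,0,0,0,0]

```text
clock: 15.55
eef_pos: [0.5871, -0.0396, 0.2003]
orientation: [-0.002, -0.067, 0.998, 0.0]
force: [-9.0, -0.0, 0.9]
finger_gap: 0.0129
```

Emit:
play_rows:
  motion: [1,0.05,0.01,0.01,0,0,0,1,0.1,0.01,0.02,0,0,0,1,0.15,0.02,0.03,0,0,0,1,0.15,0.02,0.03,0,0,0]

```text
clock: 16.05
eef_pos: [0.5879, -0.0395, 0.2003]
orientation: [-0.003, -0.067, 0.998, 0.0]
force: [-10.6, -0.7, 1.3]
finger_gap: 0.0131
```

Run:
```python
from h import *
s=read_state();print(s["eef_pos"],s["orientation"],s["force"],s["torque"])
```

```text
[ 0.58794506 -0.03952714  0.20033423] [-3.27356482e-03 -6.68899805e-02  9.97754924e-01  3.55709301e-04] [-10.6134648   -0.68070939   1.25853687] [-0.13066667  2.35125362  0.11230393]
```

Emit:
play_rows:
  motion: [1,0.05,0.01,0.01,0,0,0,1,0.1,0.01,0.02,0,0,0,1,0.15,0.02,0.03,0,0,0,1,0.2,0.03,0.03,0,0,0,1,0.2,0.03,0.03,0,0,0]

```text
clock: 16.68
eef_pos: [0.5889, -0.0394, 0.2003]
orientation: [-0.005, -0.067, 0.998, 0.0]
force: [-14.6, -0.7, 3.4]
finger_gap: 0.013
```

Emit:
play_rows:
  motion: [1,0,0,0,0,0,0,1,0,0,0,0,0,0]

```text
clock: 16.92
eef_pos: [0.5889, -0.0395, 0.2003]
orientation: [-0.005, -0.067, 0.998, 0.0]
force: [-13.5, -0.9, 3.1]
finger_gap: 0.0132
```

Emit:
play_rows:
  motion: [1,0.05,0.01,0.02,0,0,0,1,0.1,0.01,0.04,0,0,0,1,0.15,0.02,0.05,0,0,0,1,0.15,0.02,0.05,0,0,0]

```text
clock: 17.42
eef_pos: [0.5898, -0.0393, 0.2004]
orientation: [-0.006, -0.067, 0.998, 0.0]
force: [-16.1, -0.8, 3.0]
finger_gap: 0.0133
```

Emit:
play_rows:
  motion: [1,0.05,0.01,0.01,0,0,0,1,0.05,0.01,0.01,0,0,0,1,0.05,0.01,0.01,0,0,0,1,0.05,0.01,0.01,0,0,0]

```text
clock: 17.92
eef_pos: [0.59, -0.0393, 0.2004]
orientation: [-0.006, -0.067, 0.998, 0.0]
force: [-15.5, -1.1, 1.6]
finger_gap: 0.0132
```

Emit:
play_rows:
  motion: [1,0.05,0.01,0.01,0,0,0,1,0.08,0.01,0.02,0,0,0,1,0.08,0.01,0.02,0,0,0,1,0.08,0.01,0.02,0,0,0,1,0.08,0.01,0.02,0,0,0,1,0.08,0.01,0.02,0,0,0]

```text
clock: 18.68
eef_pos: [0.5905, -0.0393, 0.2005]
orientation: [-0.007, -0.067, 0.998, 0.001]
force: [-16.9, -1.7, 2.9]
finger_gap: 0.013
```

Emit:
play_rows:
  motion: [0,0,0,0,0,0,0,0,0,0,0,0,0,0,0,0,0,0,0,0,0,0,0,0,0,0,0,0,0,0,0,0,0,0,0]

```text
clock: 19.3
eef_pos: [0.5951, -0.0383, 0.2019]
orientation: [0.0, -0.067, 0.998, 0.0]
force: [0.2, 0.4, -0.5]
finger_gap: 0.0855
```

Emit:
play_rows:
  motion: [0,0,0,2,0,0,0,0,0,0,5,0,0,0,0,0,0,9,0,0,0,0,-4,-0.5,13,0,0,0,0,-8,-1,15,0,0,0,0,-8,-1,15,0,0,0]

```text
clock: 20.05
eef_pos: [0.5132, -0.0496, 0.3548]
orientation: [0.002, -0.066, 0.998, 0.0]
force: [0.1, -0.2, -0.1]
finger_gap: 0.0856
```

Run:
```python
from h import *
s,c=snap("wrist","w9");print(s["clock"],s["eef_pos"],s["force"])
s,c=snap("scene","s9")
a=cv2.imread("pics/w9.png");b=cv2.imread("pics/s9.png")
r=lambda x:cv2.resize(x,(400,300),interpolation=cv2.INTER_AREA)
cv2.imwrite("pics/f9.png",np.vstack([np.hstack([r(a),r(b)]),cv2.resize(b[180:286,200:485],(800,298),interpolation=cv2.INTER_CUBIC)]))
```

```text
20.05 [ 0.51315648 -0.04956929  0.35479709] [ 0.14181662 -0.16009097 -0.11070484]
```

View pics/f9.png

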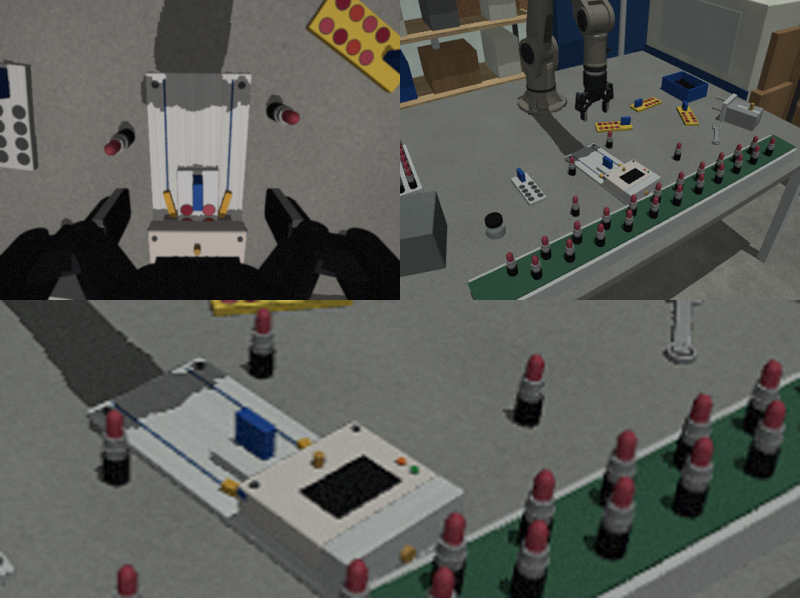

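Carrier is in the tunnel, straight, fingers clear, and all lipsticks stand. A quick check of its depth from the wrist picture: rear edge (177–219,168) against station end (147–251,73).

Run:
```python
from h import *
f=lambda l:(np.array(l,float)+.5)*1.4-.5
e=toworld("w9",f([(147,73),(251,73)]),.01).mean(0);r=toworld("w9",f([(177,168.5),(219,168.5)]),.022)
u=np.array([.991,.132]);d=r.mean(0)-e
print("origin x",-.17+d[:2]@u+.075,"lateral",d[:2]@[-.132,.991],"width",np.linalg.norm(r[1]-r[0]))
arm.job_done()
```

```text
origin x 0.03356746187655231 lateral -0.0012477141315100364 width 0.059135571159375726
the job is handed in; nothing more can be done
```

I picked up the silver carrier with the coloured pans by its blue rib and laid it on the apron. I then slid it into the tunnel until it met the sprung stop, leaned on it, let go and handed the job in. No verdict was reported.

- **Finding the stop:** the drag was about 3–4 N up to a nose position about 66 mm past the mouth. Then the force rose steadily with travel, at roughly the buffer's stiffness.
- **Leaning:** the total push held at about 14–17 N for around two seconds. I put about 6–7 N of that down to drag, which leaves roughly 9–10 N on the buffer. That split is an estimate; the buffer force itself can't be measured directly.
- **After release:** the last picture shows the carrier straight in the tunnel, with its origin at x ≈ 33.6 mm and about 1 mm off centre. The fingers are clear, and the lipsticks and other carriers are where they were. The depth matches where I felt the stop, but the final touch on the buffer is inside the tunnel and I couldn't check it directly.
- **What didn't go smoothly:**
  - I pressed the carrier down with up to 20 N on the apron, which raised the drag to 14 N, and corrected it before the tunnel.
  - A side force of about 4 N showed just inside the mouth; a small shift and turn removed most of it.
  - The camera readings of the station's yaw disagreed by about 0.02 rad.

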